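# Latch the milk sample case

### The arm

A 6-joint arm with a two-finger parallel gripper is mounted at the origin on the work surface. World frame = base frame: x ahead of the robot, y to its left, z up, the work surface at z = 0. Lengths are in m, angles in degrees, forces in N, time in s.
With the tool pointing down it reaches from about 0.4 to 0.825 m from the base axis. Payload 7 kg.
Tool frame: the origin (TCP) lies midway between the tips of the shut fingers; the grasp point (between the pads) lies 19 mm behind it; z points along the fingers, x is the direction in which the jaws open and shut, and the axes are right-handed (so a half turn about z gives the same grasp; the last joint's range is limited). The gripper opens to 88 mm and grips with 3 to 60 N. Pads are 19 mm wide; open, the fingers measure 130 mm over their backs; the gripper's body (78 mm by 193 mm) begins 47 mm behind the grasp point.
Start: joints at [-55.113, 20.546, 0.682, 0, -70.136, -16.507], TCP at [0.213, -0.641, 0.227] pointing down, gripper open.
Joint ranges: [-176.03, 176.03], [-82.01, 121.73], [-58.28, 71.71], [-173.87, 95.51], [-174.79, -0.11], [-173.66, 173.66]. Speed limits (degrees/s): [136.94, 136.94, 172.46, 180, 180, 180].

### API

Orientations are given as [roll, pitch, yaw] about the fixed x, y, z axes, in that order (R = Rz(yaw) Ry(pitch) Rx(roll)).
In Python, from plant import * gives the robot as it stands. The module is installed in compiled form; this text tells all that it offers.
- The arm moves only by the shell command python3 -m pendant 'ROWS' [OPENING]. ROWS is JSON, a list that holds one entry, the list of rows, each a list of 6 numbers: the shift along the world's x, y, z in mm, then the turn, a rotation vector about the world's x, y, z in degrees. A call has 1 to 10 rows; each row is the pose to reach, as a shift and turn from the pose commanded when the call began; what a row does not reach only later rows make up. A row lasts 1/8 s, in which the tool goes at most 62.5 mm and 10.7 degrees, less where a joint would pass 70% of its speed; a pose out of reach is approached as far as the arm can. A call with a gripper value outside its range is refused whole. OPENING is the closure, from -1 (fully open) to 1 (shut), set as the call begins (- or left out, the last holds). The fingers move at their own pace and stop on an object; the grip force is fixed at half the most. Time passes only in rows, so rows that repeat a pose let the fingers close. It gives the time, the measured TCP pose, the force and the opening at its end, in the units of the state.
- get_obs(): the state, without advancing time (a new reading comes with each control period).
- snapshot(name): name is "side" or "top" or "wrist"; returns a dict with "pixels" (420x560x3 uint8, red, green, blue), "depth" (420x560 float32, m along the optical axis (not along the pixel's ray), 0 where there is no reading), "fx", "fy", "cx", "cy" (pixels), "pose" (4x4, takes a point from camera to world coordinates); the wrist camera has in their place "tool_from_camera" (4x4, takes a point from camera to tool coordinates, whose origin is the TCP and whose axes are the tool frame's). Camera axes: x right, y down, z forward; pixel columns grow to the right and rows downward; lengths in m; the calibration is good to about 2 mm. A picture is of the moment at which its call begins: read the wrist's pose just before it.
- close_job(): hands the job in, once; it reports no verdict.
The state is a dict: "clock": time; "joint_pos": joint angles; "qvel": joint speeds; "tau": joint torques, N m; "tool_pos": TCP position; "orientation": TCP orientation; "force": force on the tool from outside, world axes, zero at the start; "moment": the same for the moment, N m; "opening": finger opening in m.
Only numpy, scipy, OpenCV 4.12 (cv2) and the standard library are available. Lean on these libraries where they do the work, as an engineer would, in place of code of your own. Each camera call takes 0.05 s, during which the arm holds its last target. There are 200 camera calls.

### The job

Close the toggle latch of the white sample case: swing the wire bail up over the keeper hook on the lid, then press the lever down past its centre and firmly home, so that it squeezes its rubber stop, the lid is pulled tight and the latch stays shut by itself. Feel for the stop, whose place differs from case to case, and do not force the lever or the case (never more than 25 N); leave the bottles and the jar where they stand.

Things in the scene. Friction and masses are not known exactly. Their poses are not given: they have to be found in the camera images.
- front (a point): Foot of the white plastic sample case's front face, mid width, on the bench (the case is fixed: 200 mm deep, 270 mm wide, 120 mm high plus a 25 mm lid hinged at the back). x points from the front, which carries the latch, straight into the case, z up. 'Outward' below means along -x, roughly towards the robot. The lid stands ajar on a springy gasket (6 mm at the front, its top 154 mm up).
- keeper (a point): Keeper on the lid's front, 24 mm wide: ledge, 5 mm high and 5 mm thick lip (outer face 36 mm in front of the case's face), and a 13 mm slot for the bar between lip and the bracket's back (13 mm high). Point: centre of a bar seated on the ledge against the lip, 28 mm in front of the case's face, 129 mm up with the lid fully tight, 135 ajar. x to the back; the bar may bear anywhere in the slot.
- pivot (a point): Centre of the lever's pivot pin (along the case's y) between the cheeks of the steel latch base (cheeks 52 mm over all, reaching 40 mm out), 34 mm in front of the case's face and about 97 mm up; the base may sit 2 mm off sideways and 1.5 mm off in height.
- lever (a joint): Steel lever, 60 x 26 x 5 mm, angle about the pivot (rad). At 0 it points outward-up, 0.70 rad from vertical; it grows as the tip goes outward, then down. Push on the face that looks up at first and outward at the end. 0.16 N m of friction: stays where left. Dead centre at 1.6 to 1.77 (up to some 8 N at the tip until there, less after); meets its rubber stop between about 1.88 and 2.2.
- lever_tip (a point): Middle of the lever's free end, in the mid plane of its thickness; its z axis runs along the lever away from the pivot, its x axis is the normal of the pushed face.
- bail (a joint): Angle of the wire bail relative to the lever (rad). At 0 it leans outward against the lever, 0.31 rad steeper than it; it grows as the bail swings up and inward to the keeper. It swings freely and falls to the side it leans to. Its hinge sits on the lever, 16 mm from the pivot, in a direction 0.49 rad further round (outward-down) than the lever.
- bar (a point): Middle of the bail's crossbar: a 6 mm thick round bar, 34 mm long along the case's y, 48.6 mm from the bail's hinge; its two side wires (5 mm thick, 34 mm apart) pass on both sides of the keeper and the lever. z runs along the bail away from its hinge.
- tab (a point): End of the bail's finger tab (16 mm wide along the case's y, 5 mm thick), which stands out 27 mm beyond the crossbar.
- bumper (a joint): How far the lever's rubber stop (12 mm round) is squeezed (m): 0 untouched, 0.004 at most, about 12 N per mm. It stands out 40 to 50 mm from the case's front, 64 mm up, below the pivot, and meets the lever about 32 mm from the pivot; screwed in or out by up to 4.5 mm from case to case. After a firm press (10 N or more on the lever) it stays squeezed by some 0.6 mm.
- milk: Full white bottle, 72 mm across and 190 mm high, stands beside the case; leave it alone. Origin: centre of its underside.
- jar: White jar, 72 mm across and 85 mm high, stands in front of the case to one side; leave it alone. Origin: centre of its underside.
- dropper: Small amber bottle, 36 mm across and 80 mm high, stands in front of the case to the other side; leave it alone. Origin: centre of its underside.

How it is judged:
By the outcome, as a careful person would: the job done as asked, in the order asked, and still so for the second after the job is handed in, with the robot touching nothing.
It also fails if it takes over 67 s, if anything falls off the work surface, if the arm or the gripper's body presses on something with over 40 N, if the wrist force passes 120 N, or if a joint passes its speed limit or range.

## Working session

There is one attempt and no reset: what is moved stays moved. The work goes in short steps, Python scripts to look and compute and a shell command to move; the robot and the scene stay as the last step left them, time stands still between calls to the robot, and variables do not carry over. Pictures are saved under pics/ and viewed, about 8 in all and at most 12, crops included, and the job is handed in when it is done.

```bash
mkdir -p pics; cat > h.py <<'E'
from plant import *
import numpy as np, cv2
from scipy.spatial.transform import Rotation as R
def snap(n):
    o=get_obs(); s=snapshot(n)
    if 'pose' not in s:
        T=np.eye(4);T[:3,:3]=R.from_euler('xyz',o['orientation'],degrees=True).as_matrix();T[:3,3]=o['tool_pos']
        s['pose']=T@s['tool_from_camera']
    np.savez('last_%s.npz'%n,**{k:s[k] for k in('pixels','depth','fx','fy','cx','cy','pose')})
    return s
def load(n): return np.load('last_%s.npz'%n)
def pts(s):
    v,u=np.mgrid[:420,:560];d=s['depth']
    P=np.stack([(u-s['cx'])/s['fx']*d,(v-s['cy'])/s['fy']*d,d],-1)
    return P@s['pose'][:3,:3].T+s['pose'][:3,3]
def proj(s,p):
    T=np.linalg.inv(s['pose']);q=np.atleast_2d(p)@T[:3,:3].T+T[:3,3]
    return np.c_[s['fx']*q[:,0]/q[:,2]+s['cx'],s['fy']*q[:,1]/q[:,2]+s['cy']]
def save(s,name,box=None,k=1):
    im=s['pixels'][:,:,::-1]
    if box: x0,y0,x1,y1=box; im=im[y0:y1,x0:x1]
    cv2.imwrite('pics/'+name,cv2.resize(im,None,fx=k,fy=k,interpolation=cv2.INTER_CUBIC))
E
python3 - <<'E'
from h import *
o=get_obs();print(o)
a=snap('side');b=snap('top')
for s in(a,b):print(s['fx'],s['pose'].round(3).tolist())
import cv2
im=np.vstack([a['pixels'],b['pixels']])[:,:,::-1]
cv2.imwrite('pics/a.png',cv2.resize(np.hstack([a['pixels'],b['pixels']])[:,:,::-1],(800,300),interpolation=cv2.INTER_AREA))
E
```

```text
{'clock': 0.0, 'joint_pos': array([-5.51130532e+01,  2.05916012e+01,  6.31800436e-01, -1.98944091e-02,
       -7.01356509e+01, -1.65074309e+01]), 'qvel': array([ 0.00912051, -0.05670072, -0.04377297,  0.01498619, -0.04211926,
       -0.11191733]), 'tau': array([ 7.12865040e-04, -5.82715380e+01,  2.93082529e+01,  6.99788824e+00,
        6.97790732e-03, -1.24563471e-04]), 'tool_pos': array([ 0.21264875, -0.64009573,  0.22560654]), 'orientation': array([-1.79990807e+02, -9.68317399e-02,  1.08372733e+02]), 'force': array([-1.04680028, -0.33686867, -0.48136988]), 'moment': array([-0.04866439,  0.01884959,  0.00542195]), 'opening': 0.08779254469774823}
396.97075865965974 [[-0.975, -0.113, 0.19, 0.454], [-0.221, 0.553, -0.803, 0.677], [-0.014, -0.826, -0.564, 0.571], [0.0, 0.0, 0.0, 1.0]]
423.2923033629648 [[-0.008, -0.99, 0.138, 0.528], [-0.999, 0.002, -0.039, 0.081], [0.038, -0.138, -0.99, 0.919], [0.0, 0.0, 0.0, 1.0]]
```

View pics/a.png

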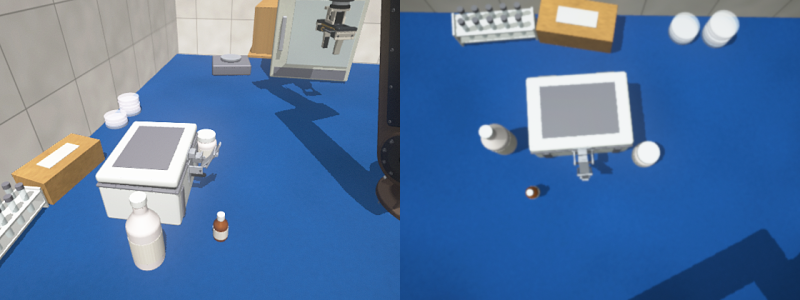

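The case sits mid-scene with its latch facing the robot. The dropper is on the left (+y), the jar on the right and the milk on the far left.

```bash
python3 - <<'E'
from h import *
t=load('top');P=pts(t)
z=P[...,2]
m=(z>0.135)&(z<0.165)&(P[...,0]>0.4)&(P[...,0]<0.85)
n,l,st,c=cv2.connectedComponentsWithStats(m.astype(np.uint8))
for k in range(1,n):
    if st[k,4]>300:
        q=P[l==k];print(st[k],q.mean(0).round(4),q.min(0).round(3),q.max(0).round(3));
        r=cv2.minAreaRect(q[:,:2].astype(np.float32)*1000);print(r,cv2.boxPoints(r))
save(t,'b.png',(200,150,480,300),2.8)
s=load('side');save(s,'c.png',(240,160,360,280),6)
E
```

```text
[  177   101   150   117 14923] [0.7292 0.0923 0.1509] [ 0.617 -0.049  0.135] [0.842 0.231 0.158]
((725.48583984375, 90.81596374511719), (216.7392120361328, 270.1784362792969), 4.273449897766113) [[607.35114  217.45427 ]
 [627.48395  -51.973015]
 [843.62054  -35.822342]
 [823.48773  233.60495 ]]
[117 178  26  26 307] [0.6641 0.3091 0.1441] [0.645 0.294 0.135] [0.692 0.339 0.165]
((666.4916381835938, 312.7734069824219), (37.376766204833984, 47.8995475769043), 57.83692932128906) [[636.26886 309.7022 ]
 [676.81757 284.2038 ]
 [696.7144  315.8446 ]
 [656.1657  341.34302]]
```

View pics/b.png

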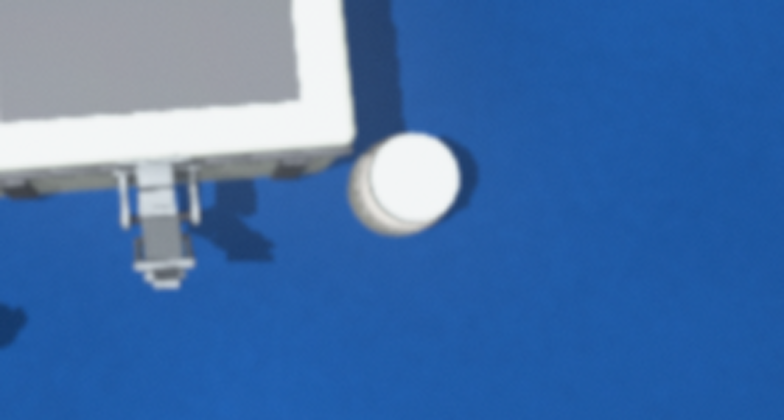

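View pics/c.png

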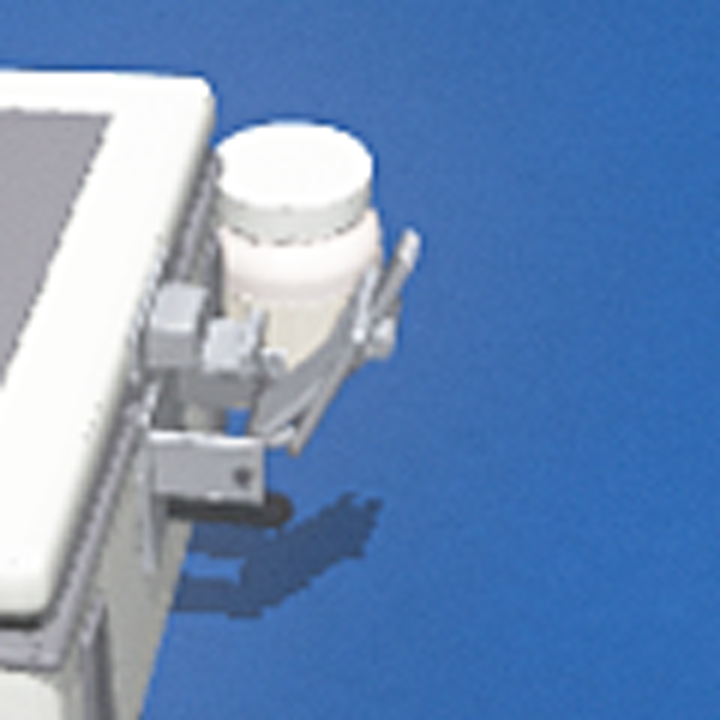

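The top view shows the bail's tab and bar at crop (165,270), resting outward on the lever, with the jar at crop (413,178). The side crop shows the bail leaning out against the lever, the keeper above the base cheeks, and the pivot hole at (243,477). Next I'll fit the case frame and check it against these.

```bash
cat >> h.py <<'E'
YAW=np.deg2rad(4.27); F=np.array([0.6341,0.084,0])
def toW(o,z,y=0): # mm case: outward, up, lateral
    ex=np.array([np.cos(YAW),np.sin(YAW),0]);ey=np.array([-ex[1],ex[0],0])
    return F+(-o*ex+y*ey+np.array([0,0,z]))/1000
def toC(P):
    ex=np.array([np.cos(YAW),np.sin(YAW),0]);ey=np.array([-ex[1],ex[0],0])
    d=(np.asarray(P)-F)*1000
    return np.stack([-d@ex,d@ey,d[...,2]],-1) # o,y,z
E
python3 - <<'E'
from h import *
t=load('top');C=toC(pts(t));o,y,z=C[...,0],C[...,1],C[...,2]
ok=t['depth']>0
m=ok&(z>146)&(abs(y)<120)&(o>-30)&(o<30)
# front edge vs y
for a in range(-120,120,30):
    q=C[m&(y>=a)&(y<a+30)]; print(a,q[:,0].max().round(1),np.median(q[:,2]).round(1))
for w in (-130,130):
    q=C[ok&(z>130)&(o<-20)&(o>-180)]; 
print('y ext',np.percentile(q[:,1],[.3,99.7]),'back',C[ok&(z>130)&(abs(y)<100)][:,0].min())
q=C[ok&(o>12)&(z>90)&(abs(y)<60)]
for a in range(12,95,6):
    r=q[(q[:,0]>=a)&(q[:,0]<a+6)]
    if len(r):print(a,len(r),'y',r[:,1].min().round(1),r[:,1].max().round(1),'z',r[:,2].min().round(1),np.median(r[:,2]).round(1),r[:,2].max().round(1))
for nm,zr in(('jar',(60,100)),):
    r=C[ok&(y<-100)&(z>70)&(z<100)&(o>-20)&(o<120)];print('jar',r.mean(0),r.min(0),r.max(0))
r=C[ok&(y>60)&(y<200)&(z>60)&(z<95)&(o>15)&(o<120)];print('drop',r.mean(0),r.min(0),r.max(0))
s=load('side')
print('side crop proj', [( (proj(s,toW(*p))[0]-[240,160])*6).round().tolist() for p in((34,97,26),(72.7,142.9,0),(77.6,172.9,0),(67.4,147.9,17),(0,97,0))])
print('top crop', [( (proj(t,toW(*p))[0]-[200,150])*2.8).round().tolist() for p in((34,97,0),(72.7,142.9,13),(77.6,172.9,8),(67.4,147.9,17),(67.4,147.9,-17))])
E
```

```text
-120 -1.5 152.1
-90 -1.2 152.1
-60 -1.2 151.9
-30 16.1 151.9
0 11.3 151.9
30 -1.8 152.0
60 -2.0 151.9
90 -1.9 151.9
y ext [-133.07441478  244.05342316] back -200.01383143161024
12 66 y -26.1 24.3 z 105.4 140.6 146.0
18 54 y -27.6 22.7 z 100.7 130.8 133.1
24 53 y -27.1 23.1 z 90.4 130.9 136.1
30 107 y -28.8 25.9 z 95.8 104.1 139.4
36 51 y -26.4 23.8 z 93.0 107.7 112.0
42 46 y -19.6 16.9 z 105.2 113.6 120.2
48 59 y -21.0 17.2 z 104.2 120.2 126.1
54 58 y -20.6 17.3 z 120.1 127.2 134.2
60 51 y -19.7 17.5 z 130.8 135.9 150.0
66 68 y -20.6 17.7 z 144.3 150.3 155.1
72 43 y -14.4 11.1 z 143.1 156.9 168.7
78 28 y -8.4 6.0 z 167.7 170.1 173.0
jar [  17.31531903 -181.54670111   84.33935971] [ -14.13968583 -216.64959581   70.12591394] [  48.46216493 -100.34232546   99.92862067]
drop [101.02564966 150.35468807  76.89041557] [ 90.49698624 141.61009903  60.1410869 ] [109.97929868 160.24039985  82.39482686]
side crop proj [[252.0, 477.0], [384.0, 321.0], [402.0, 241.0], [361.0, 338.0], [161.0, 419.0]]
top crop [[158.0, 219.0], [142.0, 274.0], [150.0, 279.0], [135.0, 266.0], [188.0, 262.0]]
```

```bash
sed -i 's/0.6341,0.084,0/0.635,0.0841,0/' h.py; python3 - <<'E'
from h import *
o=get_obs()
T=np.array(toW(112,190,-1.5));print(T,(T-o['tool_pos'])*1000, 94.27-o['orientation'][2])
E
```

```text
[0.52342257 0.07426503 0.19      ] [310.7547913  714.42549638 -35.71641173] -14.10557851084657
```

```bash
python3 -m pendant '[[[22,50,5,0,0,-2],[44,100,5,0,0,-4],[66,150,5,0,0,-6],[88,200,5,0,0,-8],[110,250,5,0,0,-10],[132,300,5,0,0,-12],[154,350,5,0,0,-14.1],[176,400,5,0,0,-14.1],[198,450,5,0,0,-14.1],[198,450,5,0,0,-14.1]]]' 1; python3 -m pendant '[[[20,50,0,0,0,0],[40,100,0,0,0,0],[60,150,0,0,0,0],[80,200,0,0,0,0],[100,240,0,0,0,0],[112,264,0,0,0,0],[112,264,0,0,0,0]]]'; python3 - <<'E'
from h import *
o=get_obs();print(o['tool_pos'],o['orientation'],o['force'],toC(o['tool_pos']),o['joint_pos'],o['opening'])
E
```

```text
clock: 1.35
tool_pos: [0.4119, -0.1877, 0.2316]
orientation: [180.0, -0.0, 94.6]
force: [0.1, 1.2, -0.7]
opening: 0.0009
clock: 2.22
tool_pos: [0.5232, 0.0741, 0.2308]
orientation: [-179.9, 0.0, 94.3]
force: [-0.4, -0.7, -0.5]
opening: 0.0002
[0.5232328  0.0740681  0.23083388] [-1.79925368e+02  3.26043039e-02  9.43351384e+01] [-0.43607844 -0.74753311 -0.51031683] [112.20389932  -1.68224493 230.83388119] [ 2.93370441e+01  6.58500970e+00 -1.72779990e+01 -2.17900251e-03
 -6.62184098e+01 -1.15001047e+02] 0.0002477566494004832
```

```bash
python3 -m pendant '[[[0,0,-34,0,0,0],[0,0,-66,0,0,0],[0,0,-66,0,0,0],[10,0.7,-66,0,0,0],[16,1.2,-66,0,0,0],[20,1.5,-66,0,0,0],[24,1.8,-66,0,0,0],[28,2.1,-66,0,0,0],[32,2.4,-66,0,0,0],[36,2.7,-66,0,0,0]]]'; python3 -m pendant '[[[4,0.3,0,0,0,0],[8,0.6,0,0,0,0],[11,0.8,0,0,0,0],[14,1,0,0,0,0],[16,1.2,0,0,0,0],[18,1.3,0,0,0,0],[20,1.5,0,0,0,0],[22,1.6,0,0,0,0],[24,1.8,0,0,0,0],[24,1.8,0,0,0,0]]]';python3 - <<'E'
from h import *
s=snap('side');save(s,'d.png',(240,120,380,260),5)
print(toC(get_obs()['tool_pos']))
E
```

```text
clock: 3.48
tool_pos: [0.5591, 0.0762, 0.1655]
orientation: [-180.0, 0.0, 94.3]
force: [-0.4, 0.2, 0.4]
opening: 0.0007
clock: 4.72
tool_pos: [0.5829, 0.078, 0.1655]
orientation: [-180.0, 0.0, 94.3]
force: [-0.1, -0.5, 0.4]
opening: 0.0001
[ 52.48157916  -2.2592285  165.51492375]
```

View pics/d.png

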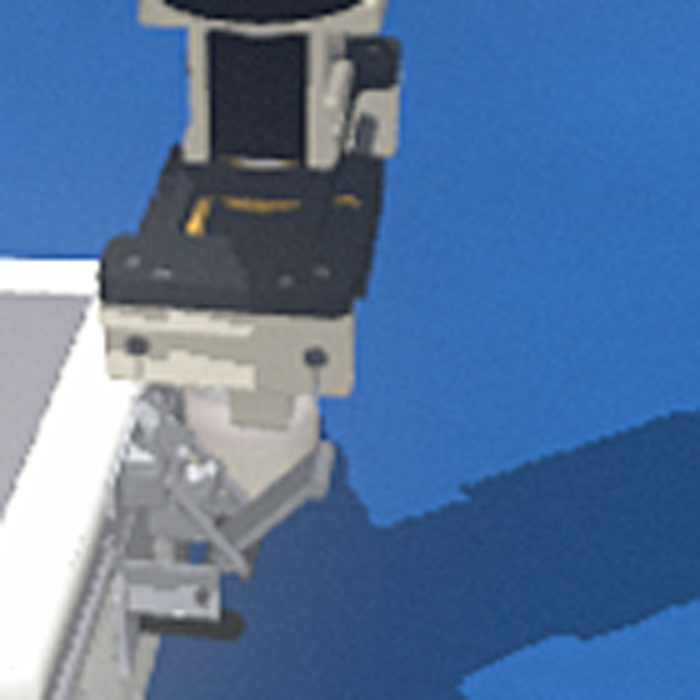

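The bail has swung over the keeper, with its tab at crop (150,405) and a wire down to the hinge at (245,570). The lever is still near 0, its tip at (325,455). I'll plan the lever path next.

```bash
cat >> h.py <<'E'
def way(th):
    a=.7+th; fl=a-np.pi/2; tm=np.deg2rad(55)
    t=np.clip(fl,0,tm); n=np.array([-np.cos(a),np.sin(a)]); L=np.array([np.sin(a),np.cos(a)]); q=np.array([np.cos(t),-np.sin(t)])
    p=np.array([34,97.])+2.5*n
    if fl<0: c=p+(51+4*th/.87)*L-9.5*q
    elif fl<tm: c=p+(45.5+11*fl/tm)*L
    else: c=p+47*L+9.5*q
    return c,np.rad2deg(t)
E
python3 - <<'E'
from h import *
p0=get_obs()['tool_pos'];print(p0)
for th in np.r_[0:1.85:.1,1.85:2.3:.05]:
    c,t=way(th);d=(toW(c[0],c[1],-1.5)-p0)*1000
    print(round(th,2),c.round(1),d.round(1),'rot',(t*np.array([.0745,-.997,0])).round(1))
E
```

```text
[0.58283231 0.07793944 0.16551492]
0.0 [ 55.4 137.6] [ -3.    0.5 -27.9] rot [ 0. -0.  0.]
0.1 [ 59.7 134.6] [ -7.2   0.2 -30.9] rot [ 0. -0.  0.]
0.2 [ 63.6 131.2] [-11.2  -0.1 -34.3] rot [ 0. -0.  0.]
0.3 [ 67.2 127.4] [-14.8  -0.3 -38.1] rot [ 0. -0.  0.]
0.4 [ 70.5 123.2] [-18.   -0.6 -42.3] rot [ 0. -0.  0.]
0.5 [ 73.3 118.6] [-20.8  -0.8 -46.9] rot [ 0. -0.  0.]
0.6 [ 75.6 113.8] [-23.1  -1.  -51.7] rot [ 0. -0.  0.]
0.7 [ 77.5 108.7] [-25.   -1.1 -56.8] rot [ 0. -0.  0.]
0.8 [ 78.9 103.4] [-26.4  -1.2 -62.2] rot [ 0. -0.  0.]
0.9 [79.9 98.2] [-27.4  -1.3 -67.4] rot [ 0.1 -1.7  0. ]
1.0 [80.9 93.4] [-28.4  -1.4 -72.1] rot [ 0.6 -7.4  0. ]
1.1 [81.4 88.5] [-28.9  -1.4 -77. ] rot [  1.  -13.1   0. ]
1.2 [81.4 83.4] [-28.9  -1.4 -82.1] rot [  1.4 -18.8   0. ]
1.3 [80.9 78.3] [-28.4  -1.4 -87.2] rot [  1.8 -24.5   0. ]
1.4 [79.8 73.1] [-27.3  -1.3 -92.4] rot [  2.3 -30.2   0. ]
1.5 [78.1 68. ] [-25.6  -1.1 -97.5] rot [  2.7 -35.9   0. ]
1.6 [75.8 63. ] [ -23.3   -1.  -102.5] rot [  3.1 -41.7   0. ]
1.7 [73.  58.1] [ -20.5   -0.8 -107.4] rot [  3.5 -47.4   0. ]
1.8 [69.6 53.5] [ -17.1   -0.5 -112. ] rot [  4.  -53.1   0. ]
1.85 [67.7 51.6] [ -15.3   -0.4 -113.9] rot [  4.1 -54.8   0. ]
1.9 [65.8 50.2] [ -13.4   -0.2 -115.3] rot [  4.1 -54.8   0. ]
1.95 [63.8 49. ] [-1.140e+01 -1.000e-01 -1.166e+02] rot [  4.1 -54.8   0. ]
2.0 [61.8 47.8] [-9.300e+00  1.000e-01 -1.177e+02] rot [  4.1 -54.8   0. ]
2.05 [59.7 46.7] [  -7.3    0.2 -118.8] rot [  4.1 -54.8   0. ]
2.1 [57.5 45.8] [  -5.1    0.4 -119.7] rot [  4.1 -54.8   0. ]
2.15 [55.4 44.9] [  -2.9    0.5 -120.6] rot [  4.1 -54.8   0. ]
2.2 [53.1 44.2] [  -0.7    0.7 -121.3] rot [  4.1 -54.8   0. ]
2.25 [50.9 43.6] [   1.6    0.9 -122. ] rot [  4.1 -54.8   0. ]
```

```bash
python3 -m pendant '[[[1.5,0,-12,0,0,0],[1.5,0,-24,0,0,0],[1,0,-28,0,0,0],[-3,0,-28,0,0,0],[-7,0,-31,0,0,0],[-11,0,-34,0,0,0],[-15,0,-38,0,0,0],[-18,-0.5,-42,0,0,0],[-21,-0.8,-47,0,0,0],[-21,-0.8,-47,0,0,0]]]'; python3 - <<'E'
from h import *
s=snap('side');save(s,'e.png',(240,140,360,260),5)
print(toC(get_obs()['tool_pos']))
E
```

```text
clock: 6.02
tool_pos: [0.5609, 0.077, 0.1179]
orientation: [-179.9, 0.0, 94.3]
force: [1.0, -0.1, 0.5]
opening: 0.0003
[ 74.46152805  -1.6366451  118.01017086]
```

View pics/e.png

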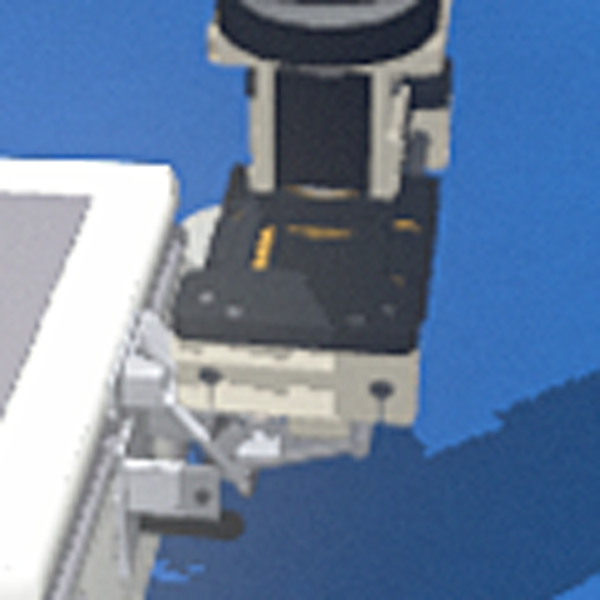

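The bail wires run from the hinge at (245,490) up to the keeper at (165,385), so the bar is in the slot. The lever is at about 0.55. I'll carry on.

```bash
python3 -m pendant '[[[-4,-0.3,-10,0,0,0],[-5.4,-0.4,-15,0,0,0],[-6.4,-0.5,-20,0.1,-1.7,0],[-7.4,-0.6,-25,0.6,-7.4,0],[-7.9,-0.6,-30,1,-13.1,0],[-7.9,-0.6,-30,1,-13.1,0]]]'; python3 - <<'E'
from h import *
o=get_obs();print(toC(o['tool_pos']),o['force'],o['moment'],o['joint_pos'].round(1))
E
```

```text
clock: 6.82
tool_pos: [0.551, 0.0754, 0.0877]
orientation: [166.9, 0.0, 94.3]
force: [-0.3, -0.3, 0.8]
opening: 0.0005
[84.40574407 -2.44881308 87.73622309] [-0.33360371 -0.3198435   0.76215822] [-0.15502594  0.90511074 -0.01347083] [  31.8   10.4  -40.9   13.   -27.7 -128.4]
```

```bash
python3 -m pendant '[[[0,0,-5,0.4,-5.7,0],[0.5,0,-10,0.8,-11.4,0],[1.5,0.1,-15.5,1.3,-17.1,0],[1.5,0.1,-15.5,1.3,-17.1,0]]]'; python3 - <<'E'
from h import *
o=get_obs();print(toC(o['tool_pos']),o['force'],o['moment'],o['joint_pos'].round(1))
s=snap('side');save(s,'f.png',(240,140,360,260),5)
E
```

```text
clock: 7.32
tool_pos: [0.612, 0.0253, 0.1252]
orientation: [154.4, 4.2, 97.4]
force: [1.8, -0.5, 1.6]
opening: 0.0005
[ 27.33817515 -56.88201225 125.23720159] [ 1.77669898 -0.48974888  1.56709331] [-0.11942021  1.08597881 -0.01037745] [   9.5    6.8  -56.6   76.4   -4.9 -166.4]
```

View pics/f.png

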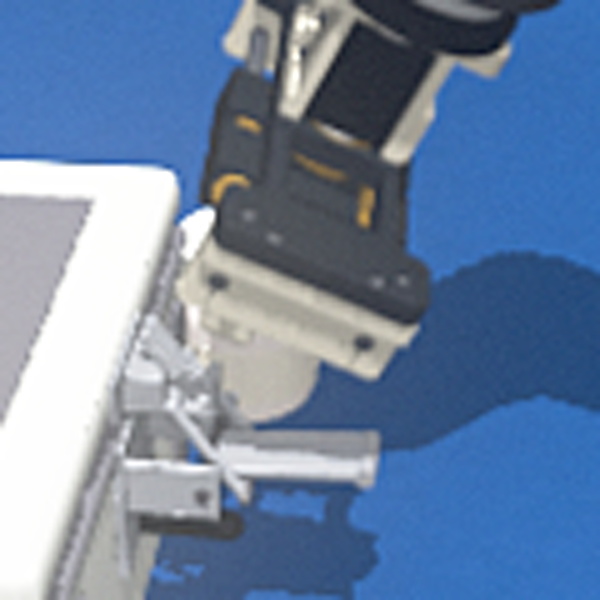

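The picture shows the arm off its path: the wrist neared its singularity and a joint limit, and the fingers drifted to y=-57 mm. No contact force was felt. The lever has stayed at about horizontal and the bail is hooked. I'll back out gently.

```bash
python3 -m pendant '[[[-15,0,30,-0.6,8,0],[-30,0,60,-1.3,17,0]]]'; python3 - <<'E'
from h import *
o=get_obs();print(toC(o['tool_pos']),o['orientation'],o['force'],o['joint_pos'].round(2).tolist())
E
```

```text
clock: 7.62
tool_pos: [0.6429, -0.0289, 0.1788]
orientation: [154.9, 9.4, 93.6]
force: [2.6, -2.6, 2.9]
opening: 0.0003
[   0.55111191 -113.29691215  178.7581474 ] [154.8778595    9.39734314  93.60492765] [ 2.60531662 -2.55675867  2.85801102] [18.82, 6.36, -45.12, 43.68, -21.59, -141.77]
```

```bash
python3 -m pendant '[[[0,0,0,0,0,0],[0,0,0,0,0,0],[0,0,0,0,0,0]]]'; python3 - <<'E'
from h import *
o=get_obs();print(toC(o['tool_pos']),o['orientation'],o['force'],o['joint_pos'].round(2).tolist())
E
```

```text
clock: 8.0
tool_pos: [0.6433, -0.0263, 0.1786]
orientation: [154.7, 9.4, 93.9]
force: [0.8, -0.2, -0.9]
opening: 0.0007
[-7.99752995e-02 -1.10753733e+02  1.78637896e+02] [154.66783996   9.42223815  93.93793622] [ 0.75730118 -0.2136402  -0.92828075] [18.78, 6.3, -45.5, 44.61, -21.09, -142.37]
```

```bash
python3 - <<'E'
from h import *
from scipy.optimize import least_squares
o=get_obs()
c=R.from_euler('xyz',o['orientation'],degrees=True);g=R.from_euler('xyz',[180,0,94.27],degrees=True)
print((toW(95,190,-1.5)-o['tool_pos'])*1000,(g*c.inv()).as_rotvec(degrees=True))
D=[([-55.113,20.546,.682,0,-70.136,-16.507],[.213,-.641,.227],[180,0,108.4]),
([29.337,6.585,-17.278,0,-66.218,-115.0],[.52323,.07407,.23083],[180,0,94.3]),
([31.8,10.4,-40.9,13,-27.7,-128.4],[.551,.0754,.0877],[166.9,0,94.3]),
([18.78,6.3,-45.5,44.61,-21.09,-142.37],o['tool_pos'],o['orientation'])]
Ez=lambda a:R.from_euler('z',a,degrees=True)
def fk(q,p,sg):
    h,e,l,a,k,b,w=p
    Ry=lambda x:R.from_euler('y',x,degrees=True); Rx=lambda x:R.from_euler('x',x,degrees=True)
    A=Ez(q[0]); P=A.apply([e,l,h]); A=A*Ry(q[1]); P=P+A.apply([0,0,a]); A=A*Ry(-q[2]); P=P+A.apply([b,0,k])
    A=A*Rx(sg[0]*q[3])*Ry(-q[4]); P=P+A.apply([w,0,0])
    A=A*Ry(90)*Ez(sg[1]*q[5]+sg[2])
    return P,A
import itertools
for sg in itertools.product((1,-1),(1,-1),(0,90,180,270)):
    err=max((fk(q,[0]*7,sg)[1].inv()*R.from_euler('xyz',r,degrees=True)).magnitude()*57.3 for q,_,r in D)
    if err<12:
        s=least_squares(lambda p:np.concatenate([fk(q,p,sg)[0]-x for q,x,_ in D]+[0.003*(p-[.3,0,.18,.4,0,.4,.25])]),[.3,0,-.18,.4,0,.4,.25])
        print(sg,err,s.x.round(4),(1000*s.fun[:12]).round(1))
E
```

```text
[-102.95071815  101.87114128   11.36210394] [ 7.43540528 25.87272864 -1.75696201]
(-1, -1, 0) 0.0890571057506289 [ 0.1449  0.1559 -0.1777  0.5451  0.0375  0.2954  0.367 ] [  6.   16.2  -3.8   2.6  17.6   3.3  23.3  26.4  28.7 -20.6 -47.6 -28.2]
```

```bash
cat > log.py <<'E'
from h import *
import json
o=get_obs();open('d.jsonl','a').write(json.dumps([list(map(float,o[k])) for k in('joint_pos','tool_pos','orientation')])+'\n')
print('CASE o,y,z',toC(o['tool_pos']).round(1),'F',o['force'].round(1),o['joint_pos'].round(1))
E
python3 log.py
python3 -m pendant '[[[-20,5,12,2,7,-0.5],[-50,30,12,4,14,-1],[-80,60,12,6,21,-1.5],[-103,85,12,7.4,25.9,-1.8],[-103,102,12,7.4,25.9,-1.8],[-103,102,12,7.4,25.9,-1.8]]]'; python3 log.py
python3 -m pendant '[[[0,0,0,0,10,0],[0,0,0,0,10,0],[0,0,0,0,10,0]]]'; python3 log.py
python3 -m pendant '[[[0,0,0,10,0,0],[0,0,0,10,0,0],[0,0,0,10,0,0]]]'; python3 log.py
python3 -m pendant '[[[0,0,0,0,-10,0],[-30,-30,0,-10,-10,0],[-30,-30,0,-10,-10,0]]]'; python3 log.py
```

```text
CASE o,y,z [-1.000e-01 -1.108e+02  1.786e+02] F [ 0.8 -0.2 -0.9] [  18.8    6.3  -45.5   44.6  -21.1 -142.4]
clock: 8.75
tool_pos: [0.5415, 0.0758, 0.1912]
orientation: [179.9, 0.1, 94.2]
force: [-0.3, 0.2, 0.2]
opening: 0.0002
CASE o,y,z [ 93.9  -1.3 191.2] F [-0.3  0.2  0.2] [  28.6   10.   -18.7    0.2  -61.2 -114.5]
clock: 9.12
tool_pos: [0.5413, 0.0749, 0.191]
orientation: [-170.1, -0.6, 94.0]
force: [-1.1, -0.7, -0.2]
opening: 0.0002
CASE o,y,z [ 94.2  -2.2 191. ] F [-1.1 -0.7 -0.2] [  25.3   16.2   -9.3   -4.3  -73.5 -109.7]
clock: 9.5
tool_pos: [0.5409, 0.0751, 0.1927]
orientation: [-170.9, -10.6, 94.1]
force: [-0.2, -0.5, -0.3]
opening: 0.0004
CASE o,y,z [ 94.5  -2.  192.7] F [-0.2 -0.5 -0.3] [ 19.   15.8  -6.7 -13.  -74.  -99.7]
clock: 9.88
tool_pos: [0.5085, 0.0462, 0.1922]
orientation: [180.0, 0.3, 95.3]
force: [0.5, -0.1, 0.1]
opening: 0.0002
CASE o,y,z [129.  -28.4 192.2] F [ 0.5 -0.1  0.1] [  27.5    6.5  -22.8    0.3  -60.7 -112.4]
```

```bash
cat > kin.py <<'E'
from h import *
import json
from scipy.optimize import least_squares
E=lambda ax,a:R.from_euler(ax,a,degrees=True)
def fk(q,p):
    e,l,h,a,b,k,m,wx,wy,wz=p
    A=E('z',q[0]); P=A.apply([e,l,h]); A=A*E('y',q[1]); P=P+A.apply([0,0,a]); A=A*E('y',-q[2]); P=P+A.apply([b,m,k])
    A=A*E('x',-q[3])*E('y',-q[4]); P=P+A.apply([wx,wy,wz])
    return P,A*E('y',90)*E('z',-q[5])
D=[json.loads(x) for x in open('d.jsonl')]+[([-55.113,20.546,.682,0,-70.136,-16.507],[.21265,-.6405,.226],[180,0,108.4]),
([29.337,6.585,-17.278,0,-66.218,-115.0],[.52323,.07407,.23083],[180,0,94.3]),([31.8,10.4,-40.9,13,-27.7,-128.4],[.551,.0754,.0877],[166.9,0,94.3])]
pr=np.array([0,-.1,.3,.4,.4,0,0,.25,0,0])
S=least_squares(lambda p:np.concatenate([fk(q,p)[0]-x for q,x,_ in D]+[1e-3*(p-pr)]),pr)
p=S.x
LO=np.array([-176.03,-82.01,-58.28,-173.87,-174.79,-173.66]);HI=np.array([176.03,121.73,71.71,95.51,-.11,173.66])
def ik(pos,rot,q0):
    f=lambda q:np.r_[(fk(q,p)[0]-pos)*10,(fk(q,p)[1].inv()*rot).as_rotvec()]
    s=least_squares(f,np.clip(q0,LO+1,HI-1),bounds=(LO,HI),x_scale=10);return s.x,np.abs(s.fun).max()
def tool(t,roll=0): # tilt about case y by t, then optional spin about tool z
    ey=np.array([-np.sin(YAW),np.cos(YAW),0])
    return R.from_rotvec(-np.deg2rad(t)*ey)*E('xyz',[180,0,94.27])*E('z',roll)
E
python3 - <<'E'
from kin import *
print(p.round(4),(1000*S.fun[:3*len(D)]).round(1).reshape(-1,3).tolist())
for o_,z in((90,90),(80,70),(70,50),(62,42)):
    for t in(-20,0,10,20,30,40,55):
        best=min((ik(toW(o_,z,-1.5),tool(t),q0) for q0 in([29,10,-30,5,-40,-115],[0,20,-30,60,-40,-160],[40,20,-50,-60,-40,-60],[20,20,-40,-120,-60,30],[-20,60,30,80,-60,-100],[20,80,50,10,-60,-100])),key=lambda r:r[1])
        print(o_,z,t,best[0].round(0),round(best[1],4))
E
```

```text
[ 1.200e-03 -5.040e-02  1.975e-01  6.017e-01  4.619e-01  3.000e-04
  4.960e-02  3.778e-01 -1.910e-01  2.000e-04] [[-0.0, -0.1, 0.0], [-0.0, 0.0, -0.0], [0.0, 0.0, -0.1], [0.0, -0.0, -0.0], [0.0, 0.0, -0.0], [0.1, 0.1, 0.3], [-0.1, -0.0, -0.1], [0.1, -0.0, 0.0]]
90 90 -20 [  24.   28.   -7.   -7.  -74. -106.] 0.0
90 90 0 [  28.   16.  -25.   -0.  -48. -114.] 0.0
90 90 10 [  31.   11.  -37.    8.  -33. -124.] 0.0
90 90 20 [  29.    7.  -56.   42.  -12. -154.] 0.0
90 90 30 [  25.    6.  -58.   47.   -7. -156.] 0.1436
90 90 40 [  -4.    6.  -40. -122.   -2.   38.] 0.0959
90 90 55 [ -24.   14.  -55. -140.  -38.   74.] 0.0
80 70 -20 [  23.   30.   -6.   -7.  -73. -106.] 0.0
80 70 0 [  28.   19.  -25.   -0.  -46. -114.] 0.0
80 70 10 [  31.   14.  -37.    9.  -30. -124.] 0.0
80 70 20 [  23.    9.  -58.   57.   -7. -164.] 0.0086
80 70 30 [ -12.    9.  -49. -174.   -0.   98.] 0.1469
80 70 40 [  -3.    9.  -38. -119.   -3.   34.] 0.0752
80 70 55 [ -26.   20.  -58. -145.  -45.   81.] 0.0
70 50 -20 [  23.   32.   -6.   -7.  -71. -105.] 0.0
70 50 0 [  27.   21.  -25.   -0.  -44. -113.] 0.0
70 50 10 [  30.   16.  -37.    9.  -28. -124.] 0.0
70 50 20 [  19.   12.  -58.   65.   -5. -169.] 0.0315
70 50 30 [ -11.   13.  -47. -174.   -0.   97.] 0.1371
70 50 40 [  -3.   12.  -37. -116.   -4.   32.] 0.0519
70 50 55 [ -26.   26.  -58. -147.  -50.   86.] 0.0037
62 42 -20 [  23.   33.   -5.   -7.  -71. -105.] 0.0
62 42 0 [  27.   22.  -24.    0.  -43. -113.] 0.0
62 42 10 [  30.   18.  -37.   10.  -27. -124.] 0.0
62 42 20 [  15.   13.  -58.   73.   -3. -174.] 0.0392
62 42 30 [ -11.   14.  -46. -174.   -1.   97.] 0.1334
62 42 40 [  -3.   14.  -36. -116.   -4.   32.] 0.0433
62 42 55 [ -25.   29.  -58. -149.  -52.   88.] 0.0018
```

The fitted kinematic model is good to 0.3 mm. At these low poses the normal wrist branch only allows about 15° of tilt, so I'll check whether adding a sideways tilt helps, and what path leads to the other branch.

```bash
python3 - <<'E'
from kin import *
def tool2(t,s):
    ex=np.array([np.cos(YAW),np.sin(YAW),0]);ey=np.array([-ex[1],ex[0],0])
    return R.from_rotvec(np.deg2rad(s)*ex)*R.from_rotvec(-np.deg2rad(t)*ey)*E('xyz',[180,0,94.27])
for s in(-30,-20,-10,0,10,20,30,40,50):
    r=[]
    for t in range(10,50,4):
        q,e=ik(toW(62,48,-1.5),tool2(t,s),[29,16,-37,5,-28,-118])
        if e<.002: r.append((t,q.round(0).tolist()))
    print(s,tool2(0,s).as_matrix()[:,2].round(2),r[-1:] )
print('branch2')
for (o_,z) in((82,90),(75,65),(64,50),(55,45)):
  for t in(45,50,55,60,65,70):
    q,e=ik(toW(o_,z,-1.5),tool(t),[-25,25,-54,-145,-48,84]);print(o_,z,t,q.round(0),round(e,4))
E
```

```text
-30 [ 0.04 -0.5  -0.87] [(10, [41.0, 24.0, -45.0, 47.0, -43.0, -166.0])]
-20 [ 0.03 -0.34 -0.94] [(14, [35.0, 18.0, -51.0, 55.0, -30.0, -169.0])]
-10 [ 0.01 -0.17 -0.98] [(14, [32.0, 16.0, -50.0, 45.0, -22.0, -158.0])]
0 [ 0.  0. -1.] [(18, [21.0, 13.0, -57.0, 60.0, -6.0, -166.0])]
10 [-0.01  0.17 -0.98] [(46, [-9.0, 15.0, -37.0, -109.0, -17.0, 22.0])]
20 [-0.03  0.34 -0.94] [(46, [-13.0, 17.0, -36.0, -101.0, -26.0, 11.0])]
30 [-0.04  0.5  -0.87] [(46, [-18.0, 20.0, -35.0, -99.0, -37.0, 6.0])]
40 [-0.05  0.64 -0.77] [(46, [-23.0, 25.0, -34.0, -97.0, -47.0, 3.0])]
50 [-0.06  0.76 -0.64] [(46, [-28.0, 31.0, -33.0, -96.0, -57.0, 1.0])]
branch2
82 90 45 [   1.    6.  -37. -107.   -1.   18.] 0.0386
82 90 50 [ -15.    8.  -46. -129.  -19.   54.] 0.0
82 90 55 [ -24.   14.  -55. -141.  -37.   74.] 0.0
82 90 60 [ -28.   20.  -58. -141.  -49.   81.] 0.0217
82 90 65 [ -31.   24.  -58. -137.  -56.   82.] 0.064
82 90 70 [ -34.   30.  -58. -133.  -64.   86.] 0.1135
75 65 45 [   2.   10.  -36. -105.   -2.   17.] 0.0007
75 65 50 [ -20.   15.  -50. -139.  -29.   69.] 0.0
75 65 55 [ -25.   22.  -58. -146.  -46.   83.] 0.0
75 65 60 [ -29.   26.  -58. -142.  -53.   85.] 0.0378
75 65 65 [ -32.   31.  -58. -138.  -61.   87.] 0.0834
75 65 70 [ -36.   40.  -58. -134.  -72.   94.] 0.1383
64 50 45 [ -12.   14.  -41. -129.  -14.   51.] 0.0
64 50 50 [ -21.   19.  -52. -144.  -33.   75.] 0.0
64 50 55 [ -25.   26.  -58. -148.  -50.   86.] 0.0
64 50 60 [ -28.   31.  -58. -144.  -57.   88.] 0.0401
64 50 65 [ -32.   37.  -58. -140.  -65.   91.] 0.0861
64 50 70 [ -36.   49.  -58. -135.  -80.  100.] 0.137
55 45 45 [ -13.   15.  -42. -132.  -16.   55.] 0.0
55 45 50 [ -21.   21.  -51. -145.  -34.   76.] 0.0
55 45 55 [ -25.   28.  -57. -149.  -51.   87.] 0.0
55 45 60 [ -28.   33.  -58. -146.  -59.   90.] 0.0338
55 45 65 [ -31.   39.  -58. -142.  -68.   93.] 0.0787
55 45 70 [ -35.   51.  -58. -137.  -83.  101.] 0.1233
```

```bash
cat >> kin.py <<'E'
def tool2(t,s):
    ex=np.array([np.cos(YAW),np.sin(YAW),0]);ey=np.array([-ex[1],ex[0],0])
    return R.from_rotvec(np.deg2rad(s)*ex)*R.from_rotvec(-np.deg2rad(t)*ey)*E('xyz',[180,0,94.27])
E
python3 - <<'E'
from kin import *
o=get_obs();q=o['joint_pos'];T0=o['tool_pos'];R0=R.from_euler('xyz',o['orientation'],degrees=True)
for O,Z in((125,190),(125,150)):
  print(O,Z);q=o['joint_pos']
  for t,s in [(0,0),(0,10),(0,20),(0,30),(0,40),(8,40),(16,40),(24,40),(32,40),(40,40),(50,40),(50,30),(50,20),(50,10),(50,0)]:
    P=toW(O,Z,-1.5)
    q,e=ik(P,tool2(t,s),q)
    print(t,s,q.round(0),round(e,4),((P-T0)*1000).round().tolist(),(tool2(t,s)*R0.inv()).as_rotvec(degrees=True).round(1).tolist())
E
```

```text
125 190
0 0 [  30.    7.  -22.   -0.  -61. -116.] 0.0 [2.0, 27.0, -2.0] [0.3, 0.0, -1.0]
0 10 [  22.    7.  -18.  -11.  -62. -103.] 0.0 [2.0, 27.0, -2.0] [10.2, 0.9, -1.0]
0 20 [ 14.   9. -14. -22. -65. -91.] 0.0 [2.0, 27.0, -2.0] [20.2, 1.7, -1.0]
0 30 [  5.  12. -11. -32. -70. -79.] 0.0 [2.0, 27.0, -2.0] [30.2, 2.5, -1.0]
0 40 [ -3.  15.  -8. -41. -77. -70.] 0.0 [2.0, 27.0, -2.0] [40.1, 3.4, -0.9]
8 40 [ -4.  11. -13. -44. -69. -67.] 0.0 [2.0, 27.0, -2.0] [40.7, -4.3, -3.7]
16 40 [ -5.   8. -18. -48. -62. -64.] 0.0 [2.0, 27.0, -2.0] [41.2, -12.0, -6.5]
24 40 [ -6.   4. -23. -53. -55. -59.] 0.0 [2.0, 27.0, -2.0] [41.5, -19.6, -9.3]
32 40 [ -8.   1. -27. -59. -49. -53.] 0.0 [2.0, 27.0, -2.0] [41.6, -27.3, -12.0]
40 40 [-11.  -1. -31. -68. -44. -44.] 0.0 [2.0, 27.0, -2.0] [41.7, -35.0, -14.8]
50 40 [-19.  -1. -37. -83. -43. -26.] 0.0 [2.0, 27.0, -2.0] [41.5, -44.7, -18.2]
50 30 [ -5.  -6. -37. -75. -27. -35.] 0.0 [2.0, 27.0, -2.0] [32.3, -46.3, -13.9]
50 20 [ 16. -10. -42. -57.  -5. -56.] 0.0366 [2.0, 27.0, -2.0] [23.0, -47.7, -9.5]
50 10 [ 12. -10. -41. -74.  -3. -28.] 0.1032 [2.0, 2
[... 646 characters left out ...]
 [2.0, 27.0, -42.0] [41.2, -12.0, -6.5]
24 40 [ -8.   8. -24. -56. -53. -53.] 0.0 [2.0, 27.0, -42.0] [41.5, -19.6, -9.3]
32 40 [-10.   6. -28. -64. -48. -45.] 0.0 [2.0, 27.0, -42.0] [41.6, -27.3, -12.0]
40 40 [-15.   5. -33. -74. -45. -33.] 0.0 [2.0, 27.0, -42.0] [41.7, -35.0, -14.8]
50 40 [-23.   6. -39. -89. -46. -13.] 0.0 [2.0, 27.0, -42.0] [41.5, -44.7, -18.2]
50 30 [-14.   0. -39. -86. -33. -16.] 0.0 [2.0, 27.0, -42.0] [32.3, -46.3, -13.9]
50 20 [  3.  -4. -40. -78. -14. -27.] 0.0 [2.0, 27.0, -42.0] [23.0, -47.7, -9.5]
50 10 [ 12.  -5. -41. -78.  -1. -25.] 0.045 [2.0, 27.0, -42.0] [13.7, -48.9, -5.2]
50 0 [   3.   -5.  -41. -104.   -0.   15.] 0.0617 [2.0, 27.0, -42.0] [4.4, -49.8, -0.8]
```

```bash
python3 - <<'E'
from kin import *
q0=[-14,0,-39,-86,-33,-16]
seq=[(125,150,50,40),(115,140,50,40),(105,130,50,40),(95,120,50,35),(88,112,50,30),(84,106,50,25),(82,102,50,20),(82,98,50,15),(82,94,50,10),(82,90,50,8),(81,84,50,5),(80,78,50,0),(78,72,50,0),(73,62,50,0),(67,54,50,0),(60,47,50,0),(53,44,50,0)]
for k in seq:
    q0,e=ik(toW(k[0],k[1],-1.5),tool2(k[2],k[3]),q0);print(k,q0.round(0),round(e,4))
# lever check in depth of last side image: points along lever
E
```

```text
(125, 150, 50, 40) [-23.   6. -39. -89. -46. -13.] 0.0
(115, 140, 50, 40) [-24.   8. -39. -91. -46. -10.] 0.0
(105, 130, 50, 40) [-24.  11. -38. -93. -47.  -7.] 0.0
(95, 120, 50, 35) [-21.  10. -38. -94. -41.  -4.] 0.0
(88, 112, 50, 30) [-18.  10. -38. -96. -36.  -1.] 0.0
(84, 106, 50, 25) [-15.   9. -38. -97. -31.   2.] 0.0
(82, 102, 50, 20) [-12.   8. -38. -99. -25.   5.] 0.0
(82, 98, 50, 15) [ -10.    7.  -38. -102.  -21.   10.] 0.0
(82, 94, 50, 10) [  -9.    7.  -39. -107.  -17.   19.] 0.0
(82, 90, 50, 8) [ -11.    8.  -40. -112.  -18.   26.] 0.0
(81, 84, 50, 5) [ -13.    9.  -43. -120.  -19.   40.] 0.0
(80, 78, 50, 0) [ -18.   11.  -48. -135.  -24.   62.] 0.0
(78, 72, 50, 0) [ -19.   13.  -49. -137.  -26.   65.] 0.0
(73, 62, 50, 0) [ -20.   16.  -51. -140.  -30.   70.] 0.0
(67, 54, 50, 0) [ -21.   18.  -51. -143.  -32.   74.] 0.0
(60, 47, 50, 0) [ -21.   20.  -52. -144.  -34.   76.] 0.0
(53, 44, 50, 0) [ -20.   21.  -51. -145.  -34.   77.] 0.0
```

```bash
python3 -m pendant '[[[2,27,-2,10.2,0.9,-1],[2,27,-2,20.2,1.7,-1],[2,27,-2,30.2,2.5,-1],[2,27,-2,40.1,3.4,-0.9],[2,27,-5,40.7,-4.3,-3.7],[2,27,-10,41.2,-12,-6.5],[2,27,-15,41.5,-19.6,-9.3],[2,27,-20,41.6,-27.3,-12],[2,27,-30,41.7,-35,-14.8],[2,27,-42,41.5,-44.7,-18.2]]]'; python3 -m pendant '[[[0,0,0,0,0,0],[0,0,0,0,0,0]]]';python3 log.py; python3 - <<'E'
from kin import *
o=get_obs();T0=o['tool_pos'];R0=R.from_euler('xyz',o['orientation'],degrees=True)
for k in [(125,150,50,40),(115,140,50,40),(105,130,50,40),(95,120,50,35),(91,115,50,30),(89,112,50,25),(87,110,50,20),(85,108,50,15)]:
    print(k,((toW(k[0],k[1],-1.5)-T0)*1000).round(1).tolist(),(tool2(*k[2:])*R0.inv()).as_rotvec(degrees=True).round(1).tolist())
# lever angle in last side image
s=load('side');C=toC(pts(s));
for th in (.8,.9,1.,1.1):
    a=.7+th;print(th,((proj(s,toW(34+60*np.sin(a),97+60*np.cos(a),-1.5))[0]-[240,140])*5).round())
E
```

```text
clock: 11.12
tool_pos: [0.5108, 0.0761, 0.1527]
orientation: [133.0, -40.6, 94.9]
force: [-2.0, 0.2, -1.2]
opening: 0.0009
clock: 11.38
tool_pos: [0.511, 0.0751, 0.152]
orientation: [133.5, -40.7, 94.7]
force: [-0.1, 0.4, 0.9]
opening: -0.0001
CASE o,y,z [124.4   0.2 152. ] F [-0.1  0.4  0.9] [-20.3   5.1 -36.2 -83.4 -45.9 -20.9]
(125, 150, 50, 40) [-0.5, -1.8, -2.0] [-0.5, -2.7, -2.7]
(115, 140, 50, 40) [9.5, -1.0, -12.0] [-0.5, -2.7, -2.7]
(105, 130, 50, 40) [19.4, -0.3, -22.0] [-0.5, -2.7, -2.7]
(95, 120, 50, 35) [29.4, 0.4, -32.0] [-5.5, -3.2, -2.5]
(91, 115, 50, 30) [33.4, 0.7, -37.0] [-10.5, -3.7, -2.4]
(89, 112, 50, 25) [35.4, 0.9, -40.0] [-15.4, -4.1, -2.3]
(87, 110, 50, 20) [37.4, 1.0, -42.0] [-20.4, -4.6, -2.2]
(85, 108, 50, 15) [39.4, 1.2, -44.0] [-25.4, -5.1, -2.0]
0.8 [372. 457.]
0.9 [372. 469.]
1.0 [370. 482.]
1.1 [367. 493.]
```

```bash
python3 -m pendant '[[[9.5,-1,-12,-0.5,-2.7,-2.7],[19.4,-0.3,-22,-0.5,-2.7,-2.7],[29.4,0.4,-32,-5.5,-3.2,-2.5],[33.4,0.7,-36,-10.5,-3.7,-2.4],[35.4,0.9,-38,-15.4,-4.1,-2.3],[37.4,1,-39,-20.4,-4.6,-2.2],[37.4,1,-39,-20.4,-4.6,-2.2]]]'; python3 log.py; python3 - <<'E'
from kin import *
o=get_obs();T0=o['tool_pos'];R0=R.from_euler('xyz',o['orientation'],degrees=True)
print(o['orientation'])
def plan(th,t=50):
    a=.7+th; t_=np.deg2rad(t); fl=a-np.pi/2; n=np.array([-np.cos(a),np.sin(a)]);L=np.array([np.sin(a),np.cos(a)]);q=np.array([np.cos(t_),-np.sin(t_)])
    w=np.clip((t_-fl)/.1,-1,1)   # +1 outer corner, -1 inner corner
    return np.array([34,97])+2.5*n+51*L-w*9.5*q
q=o['joint_pos']
for th,s in((.8,18),(.9,14),(1.0,10),(1.1,8),(1.2,5),(1.3,3),(1.4,0),(1.5,0),(1.6,0),(1.7,0),(1.8,0),(1.9,0),(2,0),(2.1,0),(2.2,0)):
    c=plan(th);P=toW(*c,-1.5);q,e=ik(P,tool2(50,s),q)
    print(th,c.round(1),((P-T0)*1000).round(1).tolist(),(tool2(50,s)*R0.inv()).as_rotvec(degrees=True).round(1).tolist(),q.round(0),round(e,3))
E
```

```text
clock: 12.25
tool_pos: [0.5468, 0.0781, 0.1132]
orientation: [130.0, -19.9, 94.5]
force: [-10.2, -4.8, 5.1]
opening: 0.0002
CASE o,y,z [ 88.4   0.6 113.2] F [-10.2  -4.8   5.1] [ -9.1   5.4 -37.6 -94.6 -23.2  -1.3]
[129.96344714 -19.8686087   94.48887856]
0.8 [ 78.6 110.4] [10.0, -1.4, -2.8] [-1.9, -0.1, -0.2] [ -8.   6. -37. -95. -21.  -0.] 0.0
0.9 [ 78.9 105.3] [9.6, -1.4, -7.9] [-5.9, -0.4, -0.2] [ -6.   6. -37. -98. -17.   5.] 0.0
1.0 [ 78.8 100.2] [9.8, -1.4, -13.0] [-9.8, -0.7, -0.2] [  -6.    6.  -38. -103.  -15.   13.] 0.0
1.1 [78.1 95.1] [10.4, -1.3, -18.1] [-11.8, -0.9, -0.2] [  -8.    7.  -39. -108.  -15.   21.] 0.0
1.2 [77.  90.2] [11.6, -1.2, -23.0] [-14.8, -1.1, -0.2] [ -11.    8.  -41. -116.  -16.   33.] 0.0
1.3 [75.3 85.3] [13.2, -1.1, -27.9] [-16.8, -1.3, -0.2] [ -14.    9.  -43. -123.  -19.   44.] 0.0
1.4 [73.2 80.7] [15.4, -1.0, -32.5] [-19.8, -1.5, -0.2] [ -17.   11.  -47. -133.  -22.   59.] 0.0
1.5 [70.6 76.3] [17.9, -0.8, -36.9] [-19.8, -1.5, -0.2] [ -17.   12.  -47. -135.  -24.   62.] 0.0
1.6 [67.6 72.2] [20.9, -0.5, -41.0] [-19.8, -1.5, -0.2] [ -18.   13.  -48. -137.  -25.   64.] 0.0
1.7 [67.6 64.2] [20.9, -0.5, -49.0] [-19.8, -1.5, -0.2] [ -19.   15.  -49. -139.  -28.   69.] 0.0
1.8 [70.  53.5] [18.6, -0.7, -59.7] [-19.8, -1.5, -0.2] [ -21.   18.  -52. -142.  -32.   74.] 0.0
1.9 [68.5 47.3] [20.0, -0.6, -65.9] [-19.8, -1.5, -0.2] [ -22.   19.  -52. -144.  -34.   76.] 0.0
2 [64.2 44.7] [24.4, -0.3, -68.5] [-19.8, -1.5, -0.2] [ -22.   20.  -52. -144.  -35.   77.] 0.0
2.1 [59.5 42.5] [29.0, 0.1, -70.7] [-19.8, -1.5, -0.2] [ -21.   21.  -52. -145.  -35.   77.] 0.0
2.2 [54.7 40.8] [33.8, 0.4, -72.4] [-19.8, -1.5, -0.2] [ -21.   21.  -52. -145.  -35.   78.] 0.0
```

```bash
python3 - <<'E'
from h import *
s=snap('side');save(s,'g.png',(240,130,380,270),5)
E
python3 log.py
```

```text
CASE o,y,z [ 88.4   0.4 113.2] F [-12.1  -3.7   7.3] [ -9.2   5.5 -37.6 -94.6 -23.3  -1.3]
```

View pics/g.png

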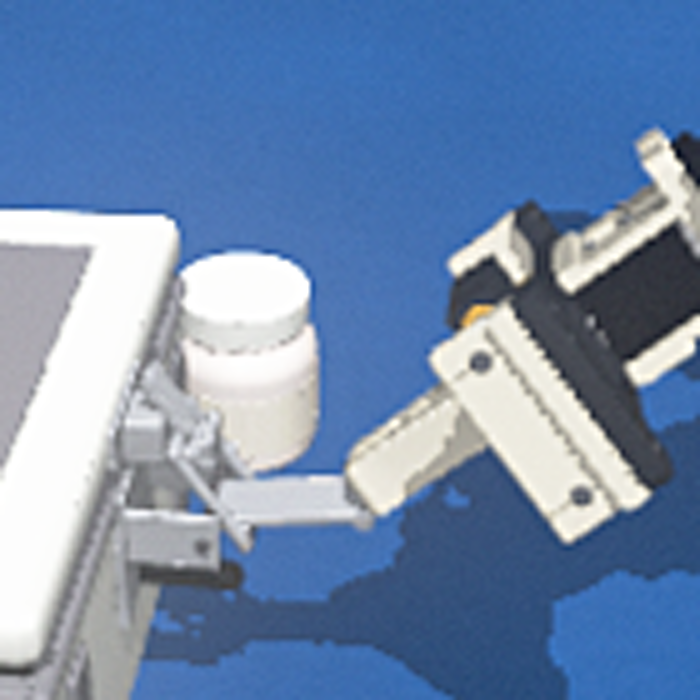

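The fingertips are touching the lever's end face at (360,500), at about 14 N inward. They need to sit on top of it, so I'll back off and come in over the top.

```bash
python3 -m pendant '[[[-8,-0.6,4,0,0,0],[-9,-0.6,14,0,0,0],[-2,0,16,0,0,0],[6,0,16,0,0,0],[9,-1,15,0,0,0],[9,-1,15,0,0,0]]]'; python3 log.py
python3 -m pendant '[[[0,0,-5,-3,-0.2,0],[0,0,-9,-5,-0.4,0],[0,0,-9,-5,-0.4,0]]]'; python3 log.py
```

```text
clock: 13.05
tool_pos: [0.5564, 0.0757, 0.1268]
orientation: [130.1, -20.1, 94.2]
force: [0.7, 0.1, -0.2]
opening: 0.0005
CASE o,y,z [ 79.   -2.6 126.8] F [ 0.7  0.1 -0.2] [ -5.2   3.9 -35.7 -88.9 -20.1 -10.6]
clock: 13.42
tool_pos: [0.5559, 0.0759, 0.1179]
orientation: [130.1, -15.1, 94.2]
force: [0.3, -0.3, -0.1]
opening: 0.0007
CASE o,y,z [ 79.4  -2.2 117.9] F [ 0.3 -0.3 -0.1] [ -2.5   4.  -36.2 -91.1 -14.9  -6.1]
```

```bash
python3 -m pendant '[[[0,0,-6,-0.5,0,0],[0.5,0.5,-12,-1,0,0],[0.5,0.5,-15,-3,-0.2,0],[0.6,0.6,-18,-5,-0.4,0],[0.6,0.6,-18,-5,-0.4,0]]]'; python3 log.py
python3 - <<'E'
from h import *
s=snap('side');save(s,'i.png',(240,130,380,270),5)
E
```

```text
clock: 14.05
tool_pos: [0.5571, 0.0764, 0.1009]
orientation: [129.9, -10.1, 94.2]
force: [-1.2, -0.2, 4.4]
opening: 0.0001
CASE o,y,z [ 78.2  -1.9 100.9] F [-1.2 -0.2  4.4] [  -6.4    6.3  -37.9 -102.9  -15.    12.5]
```

View pics/i.png

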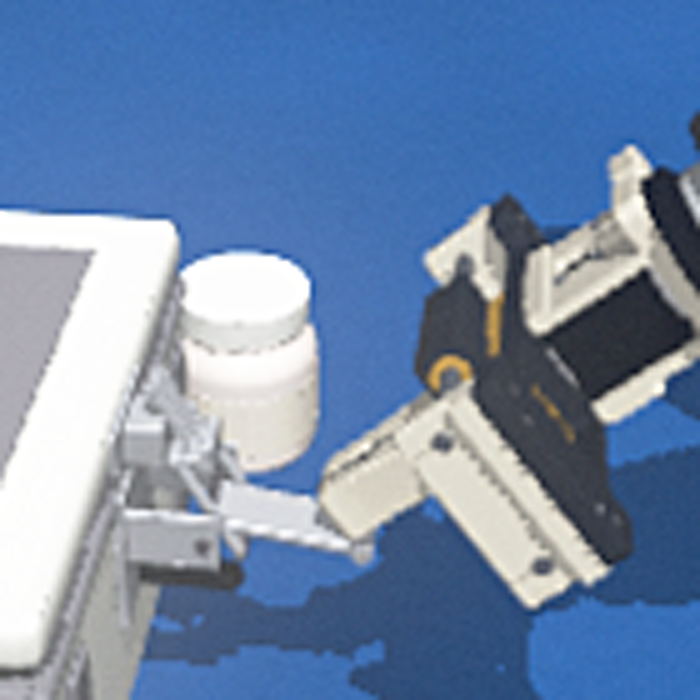

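The fingertips are on the upper face near the tip, at about (350,510), with 4.5 N. The bail's wire runs to the keeper. I'll continue.

```bash
python3 -m pendant '[[[0.7,0,-5,-2,-0.2,0],[1.8,0.1,-10,-5,-0.4,0],[1.8,0.1,-10,-5,-0.4,0]]]'; python3 log.py;  python3 -m pendant '[[[1.7,0.1,-5,-2,-0.1,0],[3.8,0.3,-9.5,-5,-0.3,0],[3.8,0.3,-9.5,-5,-0.3,0]]]'; python3 log.py
```

```text
clock: 14.48
tool_pos: [0.559, 0.0766, 0.0908]
orientation: [129.9, -5.1, 94.2]
force: [-0.3, 2.4, 3.7]
opening: 0.0005
CASE o,y,z [76.3 -1.8 90.8] F [-0.3  2.4  3.7] [ -11.     8.1  -40.8 -116.2  -16.6   33.3]
clock: 14.85
tool_pos: [0.5624, 0.0765, 0.0807]
orientation: [130.0, -0.2, 94.1]
force: [-0.7, 1.0, 2.4]
opening: 0.0006
CASE o,y,z [73.  -2.2 80.7] F [-0.7  1.   2.4] [ -16.6   10.9  -46.4 -133.   -21.9   58.7]
```

```bash
python3 -m pendant '[[[2.4,0.2,-4.4,0,0,0],[2.4,0.2,-8,0,0,0],[2.4,0.2,-11.2,0,0,0],[2.4,0.2,-11.2,0,0,0]]]'; python3 log.py;  python3 -m pendant '[[[0.5,0,-3.7,0,0,0],[1,0.1,-7.5,0,0,0],[1,0.1,-7.5,0,0,0]]]'; python3 log.py; python3 -m pendant '[[[1,0.1,-2.7,0,0,0],[2,0.2,-5.3,0,0,0],[2,0.2,-5.3,0,0,0]]]'; python3 log.py
```

```text
clock: 15.35
tool_pos: [0.5643, 0.0772, 0.0691]
orientation: [130.1, -0.1, 94.2]
force: [-0.8, 0.1, 1.0]
opening: 0.0001
CASE o,y,z [71.  -1.6 69.1] F [-0.8  0.1  1. ] [ -18.6   13.7  -48.5 -137.2  -26.    65.4]
clock: 15.72
tool_pos: [0.5651, 0.0772, 0.0612]
orientation: [130.1, -0.0, 94.2]
force: [0.1, 0.6, 0.6]
opening: 0.0008
CASE o,y,z [70.3 -1.7 61.2] F [0.1 0.6 0.6] [ -19.8   15.6  -49.8 -139.7  -28.8   69.4]
clock: 16.1
tool_pos: [0.5677, 0.0774, 0.0565]
orientation: [130.1, -0.0, 94.2]
force: [0.1, -0.0, -0.6]
opening: 0.0005
CASE o,y,z [67.7 -1.7 56.5] F [ 0.1 -0.  -0.6] [ -20.4   17.   -50.5 -141.2  -30.6   71.7]
```

```bash
for i in 1 2; do python3 -m pendant '[[[1,0.1,-1.5,0,0,0],[1.2,0.1,-3,0,0,0],[1.2,0.1,-3,0,0,0]]]'; done; python3 -m pendant '[[[1,0.1,-0.5,0,0,0],[2,0.2,-1.1,0,0,0],[2,0.2,-1.1,0,0,0]]]';  python3 - <<'E'
from h import *
s=snap('side');save(s,'j.png',(240,130,380,270),5)
E
python3 log.py
```

```text
clock: 16.48
tool_pos: [0.5689, 0.0775, 0.0538]
orientation: [130.0, -0.0, 94.3]
force: [-0.2, 0.6, 0.1]
opening: 0.0004
clock: 16.85
tool_pos: [0.5701, 0.0776, 0.0507]
orientation: [130.0, -0.0, 94.3]
force: [-0.1, -0.3, -0.3]
opening: 0.0003
clock: 17.23
tool_pos: [0.5724, 0.0778, 0.0499]
orientation: [130.0, -0.0, 94.3]
force: [-0.2, -0.2, -0.2]
opening: 0.0006
CASE o,y,z [62.9 -1.6 50. ] F [ 0.5 -0.5 -1. ] [ -20.8   18.9  -51.1 -143.1  -32.7   74.5]
```

View pics/j.png

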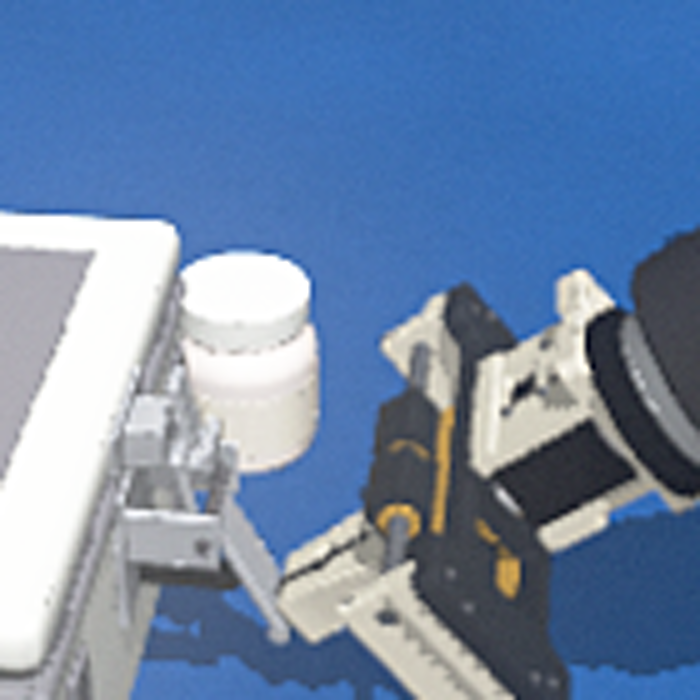

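The lever is nearly down, with its tip at (280,635) and the fingertips beside it. The tab is upright above the keeper at (180,370). Now I'll feel for the stop in small steps.

```bash
for i in 1 2 3; do python3 -m pendant '[[[1,0.1,-0.5,0,0,0],[2,0.2,-0.9,0,0,0],[2,0.2,-0.9,0,0,0]]]' | grep -E 'tool|force'; done; python3 - <<'E'
from h import *
s=load('side')
for th in(1.6,1.7,1.8,1.9,2,2.1):
    a=.7+th;print(th,((proj(s,toW(34+60*np.sin(a),97+60*np.cos(a),11.5))[0]-[240,130])*5).round())
C=toC(pts(load('top')))
t=snap('top');C2=toC(pts(t))
for D in(C,C2):
    m=(D[...,2]>140)&(D[...,2]<165)&(D[...,0]<-8)&(D[...,0]>-25)&(abs(D[...,1])<120);print('lid z',np.median(D[m][:,2]),m.sum())
E
```

```text
tool_pos: [0.5744, 0.078, 0.0491]
force: [-0.2, -0.4, 0.1]
tool_pos: [0.5762, 0.0783, 0.0481]
force: [-1.6, -0.2, 0.8]
tool_pos: [0.5779, 0.0785, 0.0472]
force: [-6.5, -2.4, 5.5]
1.6 [328. 613.]
1.7 [317. 621.]
1.8 [305. 627.]
1.9 [293. 632.]
2 [280. 636.]
2.1 [266. 639.]
lid z 152.38012782292364 1192
lid z 149.1901732290718 1189
```

The stop is felt, at 8.8 N. I'll press a little further, aiming for about 15–18 N.

```bash
python3 -m pendant '[[[0.6,0,-0.3,0,0,0],[0.6,0,-0.3,0,0,0],[0.6,0,-0.3,0,0,0]]]' | grep -E 'tool|force'; python3 log.py
```

```text
tool_pos: [0.5783, 0.0786, 0.047]
force: [-7.7, -2.7, 7.2]
CASE o,y,z [57.  -1.3 47. ] F [-7.7 -2.7  7.2] [ -20.6   19.8  -50.8 -144.   -33.2   75.3]
```

```bash
python3 -m pendant '[[[0.7,0,-0.2,0,0,0],[1.2,0.1,-0.3,0,0,0],[1.2,0.1,-0.3,0,0,0]]]' | grep -E 'tool|force'; python3 log.py;  python3 -m pendant '[[[0.5,0,0,0,0,0],[0.8,0,0,0,0,0],[0.8,0,0,0,0,0]]]' | grep -E 'tool|force'; python3 log.py
```

```text
tool_pos: [0.5791, 0.0787, 0.0467]
force: [-10.8, -4.9, 10.1]
CASE o,y,z [56.1 -1.3 46.7] F [-10.8  -4.9  10.1] [ -20.5   19.9  -50.8 -144.1  -33.2   75.3]
tool_pos: [0.5795, 0.0787, 0.0465]
force: [-13.4, -6.0, 11.6]
CASE o,y,z [55.8 -1.2 46.5] F [-13.4  -6.   11.6] [ -20.5   19.9  -50.7 -144.1  -33.1   75.2]
```

Normal force on the lever is about 17 N, with 18.7 N total, so it's firmly home. I'll retract and inspect.

```bash
python3 -m pendant '[[[-2,-0.1,1,0,0,0],[-5,-0.4,3,0,0,0],[-20,-1.5,12,0,0,0],[-45,-3,32,0,0,0],[-60,-4.5,50,0,0,0],[-60,-4.5,50,0,0,0]]]'; python3 log.py; python3 - <<'E'
from h import *
C=toC(pts(load('top')))
t=snap('top');s=snap('side');save(s,'k.png',(250,150,350,260),6)
D=toC(pts(t))
for o1 in(-8,-40,-100):
    m=(D[...,2]>140)&(D[...,2]<165)&(D[...,0]<o1)&(D[...,0]>o1-17)&(abs(D[...,1])<120);print('lid z',o1,np.median(D[m][:,2]))
for th in(1.9,2,2.1,2.2):
    a=.7+th;print(th,((proj(s,toW(34+60*np.sin(a),97+60*np.cos(a),11.5))[0]-[250,150])*6).round())
E
```

```text
clock: 20.32
tool_pos: [0.5223, 0.0747, 0.1]
orientation: [129.6, 0.1, 94.4]
force: [0.5, 0.7, 0.6]
opening: 0.0004
CASE o,y,z [113.1  -1.  100. ] F [0.5 0.7 0.6] [ -13.2    3.6  -46.3 -123.   -16.1   45.7]
lid z -8 149.09576319640306
lid z -40 150.6016576583374
lid z -100 150.01297336372133
1.9 [291. 639.]
2 [275. 644.]
2.1 [259. 647.]
2.2 [242. 650.]
```

View pics/k.png

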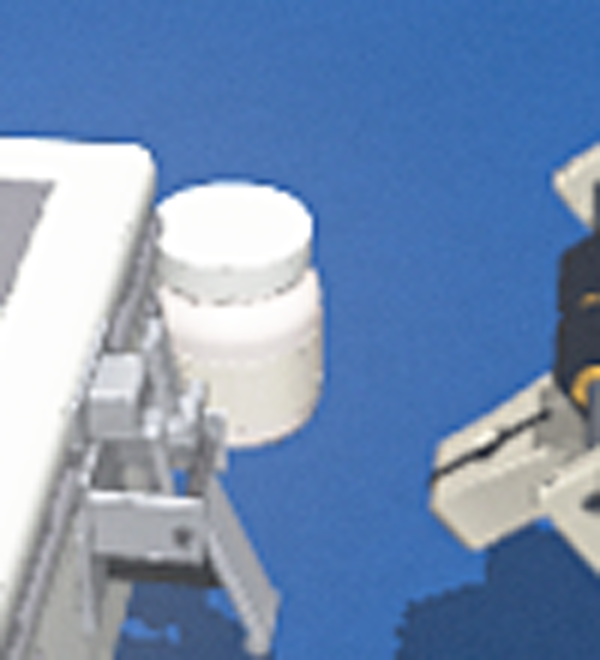

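```bash
python3 -c "
from plant import *
print(get_obs()['force'],close_job())"
```

```text
the job is handed in; nothing more can be done
[-0.07104178  0.04839148 -0.12084726] None
```

The latch is closed and the job is handed in, at about 20.5 s on the robot's clock. I swung the bail over the keeper, then pressed the lever past centre onto its rubber stop. The stop was felt at about 9 N, and I pressed on to about 17 N on the lever (18.7 N total) before backing off.

**Last checks:**
- **Lever:** after the fingers withdrew, the picture showed it still down at about 2.05–2.1 rad, past its dead centre.
- **Bail:** the picture showed it still on the keeper.
- **Lid:** its front edge measured about 3.3 mm lower than at the start. I expected nearer 5.5 mm; both depth readings were within 2 mm of the true heights, so I cannot confirm the last millimetre or two.
- **Contact:** wrist force was near zero, so the robot was touching nothing. The jar looked unmoved. I did not re-measure the two bottles, but the arm stayed on the jar side, away from them.

**Two things went wrong on the way:**
- Tilting the tool ran the wrist into a singularity. The gripper swung about 11 cm to the right, above the jar, without touching anything. I then reached the lever with a different wrist posture.
- My first approach in that posture pressed on the lever's end face at about 14 N. I backed off and came in over the top.

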